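Snap a rest post into its receiver and pull-test the latch

TASK

Take the plain flat-topped post from the rack and press it gently down into the empty receiver block until its shoulder sits fully home and the latches have snapped. Then, still holding it, prove the joint: pull straight up with about 12 newtons for a full second, never more than 20. Then set it back down fully home, let go and leave it latched and upright in the receiver, with the other posts where they were in the rack.

Things in the scene. Friction and masses are not known exactly. Their poses are not given: they have to be found in the camera images.
- post_mid (a point): Middle of the grip barrel of the loose flat-topped post to be fitted (aluminium, 0.1 to 0.2 kg). The barrel is a plain cylinder 30 mm in diameter, 56 mm tall, and is the place to grip; this point is on its axis, 28 mm below the flat top and 28 mm above the shoulder (barrel underside). z is its axis; round, so yaw does not matter. It starts in a rack hole, its shoulder on the rack's top.
- rack: Fixed grey plastic rack, 70 x 225 x 46 mm (x, y, z), origin under its centre on the table. Three holes of 21 mm diameter along its y axis, 75 mm apart (at y = -75, 0, +75 mm). The three loose posts stand in them in any order, each barrel beginning at the rack's top, 46 mm above the table.
- receiver_mouth (a point): Centre of the mouth of the empty receiver's bore in its flat top face, 52 mm above the table; z up. Bore 20 mm in diameter (1 mm clearance all round) with a 3 mm lead-in, the guide 8 mm deep. Fully home, the post's shoulder rests on this face (a rigid stop) and point post_mid is 28 mm above this point.
- receiver: The empty receiver, a fixed aluminium block 70 x 70 x 52 mm; origin under its centre on the table, z up, y along the line of its two latches, whose tabs reach 46 mm from the axis at +-y. Two other blocks look alike but already hold a post each.
- post: The same post; origin at the tip of its stem, 66 mm below point post_mid, z up along the axis. Stem below the shoulder, 38 mm long, from the top: 9 mm straight of 18 mm diameter, 5 mm taper, 10 mm neck of 11 mm diameter, 4 mm head of 18 mm diameter, 10 mm cone narrowing to an 8 mm tip.
- post_cone_mid (a point): Loose post in the rack with a cone-shaped top (30 mm diameter barrel 30 mm tall, then a cone 26 mm tall): leave it. Point on its axis 28 mm above its shoulder.
- post_ball_mid (a point): Loose post in the rack with a thin 12 mm stalk and a 24 mm ball on top (58 mm above its shoulder): leave it. Point on its axis 28 mm above its shoulder.
- station_cone: Fixed block like the receiver, already holding a cone-topped post, 108 mm tall in all; origin under its centre on the table.
- station_ball: Fixed block like the receiver, already holding a ball-topped post, 110 mm tall in all; origin under its centre on the table.
- carriage (a joint): Upward give in m of the receiver's sprung latches, 0 when unloaded: 8 N per mm (12 N = 1.5 mm), rigid stop at 3 mm. The latches spread as the stem's cone and head push past (a push under 15 N), then snap in above the head. Their height differs each time, so a post pulled up from home has 1.5 to 6.5 mm of free play before they catch it; only then does the pull build up.
Mind the look-alikes: they are no part of the job. Leave any blue look-alike of the post alone. What is shaped like the receiver but purple is not meant.

How it is judged:
By the outcome, as a careful person would: the job done as asked, in the order asked, and still so for the second after the job is handed in, with the robot touching nothing.
It also fails if it takes over 61 s, if anything falls off the work surface, if the arm or the gripper's body presses on something with over 40 N, if the wrist force passes 120 N, or if a joint passes its speed limit or range.

ROBOT

A 6-joint arm with a two-finger parallel gripper is mounted at the origin on the work surface. World frame = base frame: x ahead of the robot, y to its left, z up, the work surface at z = 0. Lengths are in m, angles in rad, forces in N, time in s.
With the tool pointing down it reaches from about 0.275 to 0.975 m from the base axis. Payload 8.4 kg.
Tool frame: the origin (TCP) lies at the centre of the arm's flange, where the gripper is bolted on; the fingertips stand 190 mm ahead of it and the grasp point (between the pads) lies 171 mm ahead of it (bot.grasp_offset is the distance from the TCP to the grasp point, in m); z points along the fingers, y is the direction in which the jaws open and shut (so a half turn about z gives the same grasp; the last joint's range is limited). The gripper opens to 92 mm and grips with 3 to 60 N. Pads are 20 mm wide; open, the fingers measure 128 mm over their backs; the gripper's body (75 mm by 189 mm) begins 69 mm behind the grasp point.
Start: joints at [1.28, 0.353, 1.633, -0, 1.155, -0.002], TCP at [0.178, 0.599, 0.405] pointing down, gripper open.
Joint ranges: [-2.63, 2.63], [-0.92, 2.1], [0.06, 2.66], [-1.3, 4.44], [0, 2.69], [-3.02, 3.02]. Speed limits (rad/s): [2.22, 2.22, 2.79, 3.14, 3.14, 3.14].

INTERFACE

Orientations are given as a 3x3 rotation matrix whose columns are the frame's x, y, z axes.
In Python, from plant import bot, imaging, sign_off gives the robot as it stands.
- The arm moves only by the shell command python3 -m creep 'ROWS' [FORCE]. ROWS is JSON, a list of rows, each a list of 7 numbers: the shift along the tool's x, y, z in m, then the turn, a rotation vector about the tool's x, y, z in rad, then the opening, from 0 (shut) to 1 (fully open). A call has 1 to 10 rows; each row shifts and turns the pose as measured when the row begins, along the tool's axes as they then stand; what a row does not reach is not made up. A row lasts 1/10 s, in which the tool goes at most 50 mm and 8.59 degrees, less where a joint would pass 70% of its speed; a pose out of reach is approached as far as the arm can. A call with a gripper value outside its range is refused whole. The fingers move at their own pace and stop on an object; FORCE is the grip in N (left out, the last holds). Time passes only in rows, so rows that do not move let the fingers close. It gives the time, the measured TCP pose, the force and the opening at its end, in the units of the state.
- bot.observe(): the state, without advancing time (a new reading comes with each control period).
- imaging.snapshot(name): name is "scene" or "top"; returns a dict with "image" (400x640x3 uint8, red, green, blue), "range_z" (400x640 float32, m along the optical axis (not along the pixel's ray), 0 where there is no reading), "fx", "fy", "cx", "cy" (pixels), "R" (3x3) and "t" (3): a world point X has camera coordinates R X + t. Camera axes: x right, y down, z forward; pixel columns grow to the right and rows downward; lengths in m; the calibration is good to about 2 mm. A picture is of the moment at which its call begins.
- sign_off(): hands the job in, once; it reports no verdict.
The state is a dict: "time_s": time; "qpos": joint angles; "joint_velocities": joint speeds; "tau": joint torques, N m; "position": TCP position; "orientation": TCP orientation; "force": force on the tool from outside, world axes, zero at the start; "wrist_torque": the same for the moment, N m; "opening": finger opening in m.
Only numpy, scipy, OpenCV 4.12 (cv2) and the standard library are available. Lean on these libraries where they do the work, as an engineer would, in place of code of your own. Each camera call takes 0.05 s, during which the arm holds its last target. There are 200 camera calls.

## Working session

There is one attempt and no reset: what is moved stays moved. The work goes in short steps, Python scripts to look and compute and a shell command to move; the robot and the scene stay as the last step left them, time stands still between calls to the robot, and variables do not carry over. Pictures are saved under pics/ and viewed, about 8 in all and at most 12, crops included, and the job is handed in when it is done.

```bash
mkdir -p pics; ls; python3 - <<'E'
from plant import bot, imaging
import cv2,numpy as np
print(bot.observe())
for n in("top","scene"):
    s=imaging.snapshot(n); cv2.imwrite(f"pics/{n}0.png",s["image"][:,:,::-1]); np.savez(f"{n}0.npz",**s)
    print(n,s["fx"],s["cx"],s["cy"],s["R"],s["t"])
E
```

```text
pics
{'time_s': 0.0, 'qpos': array([ 1.27958389e+00,  3.53639980e-01,  1.63414081e+00, -2.71003131e-05,
        1.15518925e+00, -2.41224458e-03]), 'joint_velocities': array([ 2.00059592e-03, -4.10088495e-04, -4.94853283e-04, -9.26183270e-05,
        1.09379526e-04,  2.43563172e-03]), 'tau': array([ 5.91342996e-05, -5.93830776e+01, -3.34219122e+01,  6.97925314e-02,
        2.34687614e-02, -8.42465647e-05]), 'position': array([0.17794472, 0.59888589, 0.40396576]), 'orientation': array([[-9.58589397e-01,  2.84791554e-01, -3.71715984e-04],
       [ 2.84791796e-01,  9.58588480e-01, -1.32650779e-03],
       [-2.14555550e-05, -1.37743797e-03, -9.99999051e-01]]), 'force': array([-0.36200112, -0.33138365, -0.48241862]), 'wrist_torque': array([ 0.02228461, -0.05245455, -0.02992905]), 'opening': 0.09205744551915589}
top 510.7662995221629 331.0349247902968 197.78238682645954 [[ 0.02547545 -0.99965105  0.00698422]
 [-0.99796093 -0.02584014 -0.05836327]
 [ 0.05852337 -0.00548315 -0.99827098]] [0.0243969  0.53026927 1.08380316]
scene 373.6080844493409 317.5627805397416 196.06754154947978 [[ 2.33841944e-01  9.72274622e-01  7.21974677e-05]
 [ 8.03168101e-01 -1.93128255e-01 -5.63580055e-01]
 [-5.47940641e-01  1.31846643e-01 -8.26061449e-01]] [-0.15137861 -0.3777204   1.0688329 ]
```

View pics/top0.png

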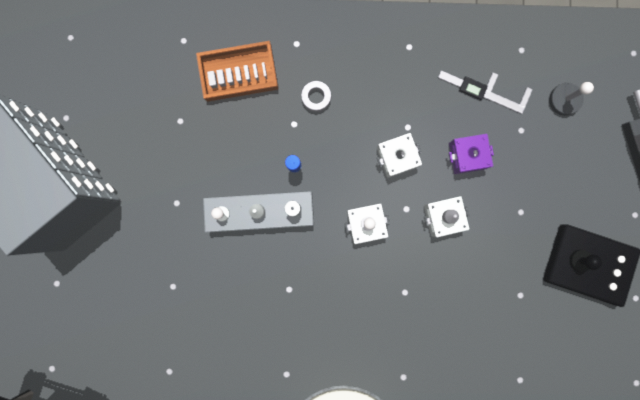

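View pics/scene0.png

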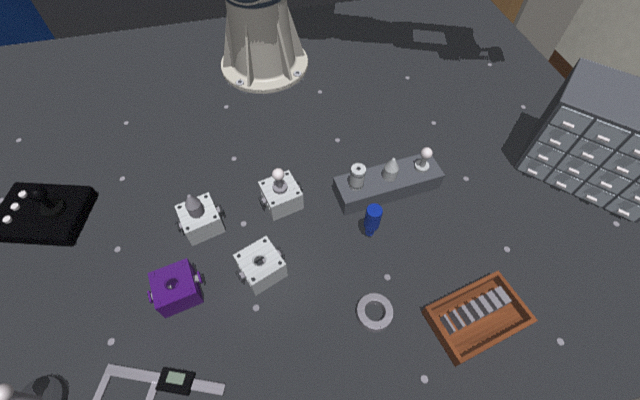

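Top view: the flat post is at (292,208), the rack end nearest the blocks, with the ball post at (220,214) and the cone post at (257,211). The empty receiver is at (400,155). Stations are at (368,225) and (448,217), the purple block at (473,153), and the blue look-alike at (293,162). Scene view: post at (358,175), receiver at (261,262).

```bash
cat > h.py <<'E'
import numpy as np,cv2
def ray(s,u,v,z):
    R,t=s["R"],s["t"]; c=-R.T@t; d=R.T@np.array([(u-s["cx"])/s["fx"],(v-s["cy"])/s["fy"],1.])
    return c+d*(z-c[2])/d[2]
def proj(s,X):
    p=s["R"]@np.array(X)+s["t"]; return np.array([s["fx"]*p[0]/p[2]+s["cx"],s["fy"]*p[1]/p[2]+s["cy"]])
def world(s):
    v,u=np.mgrid[0:400,0:640]; d=s["range_z"]
    p=np.stack([(u-s["cx"])/s["fx"]*d,(v-s["cy"])/s["fy"]*d,d],-1)
    return (p-s["t"])@s["R"]
E
python3 - <<'E'
from h import *
T=np.load("top0.npz");S=np.load("scene0.npz")
def blob(s,box,f):
    x0,y0,x1,y1=box; m=np.zeros((400,640),np.uint8); m[y0:y1,x0:x1]=f(s["image"][y0:y1,x0:x1].astype(int))
    n,l,st,c=cv2.connectedComponentsWithStats(m); k=1+np.argmax(st[1:,4]); return (l==k).astype(np.uint8),st[k],c[k]
for s,n,box in((T,"top",(375,130,428,182)),(S,"scene",(228,232,294,296))):
    W=world(s)
    m,st,c=blob(s,box,lambda i:(i.min(2)>150)); print(n,"recv",st,c)
    ct=max(cv2.findContours(m,0,2)[0],key=cv2.contourArea); r=cv2.minAreaRect(ct); print(r)
    for q in cv2.boxPoints(r): print(ray(s,*q,.052)[:2].round(4))
    print(ray(s,*r[0],.052))
    z=W[...,2][box[1]:box[3],box[0]:box[2]]; print("heights",np.percentile(z,[5,25,50,75,95]).round(3))
for s,n,box in((T,"top",(280,198,306,220)),(S,"scene",(346,160,372,192))):
    W=world(s)
    w=W[box[1]:box[3],box[0]:box[2]].reshape(-1,3); k=w[w[:,2]>.085]; print(n,"post",len(k),k.mean(0).round(4),k.min(0).round(3),k.max(0).round(3))
    k=w[(w[:,2]>.097)]; print(len(k),k.mean(0).round(4))
a=cv2.resize(T["image"][135:245,195:475,::-1],None,fx=2.8,fy=2.8,interpolation=2)
b=cv2.resize(S["image"][145:305,225:455,::-1],None,fx=784/230,fy=784/230,interpolation=2)
cv2.imwrite("pics/z.png",cv2.resize(np.vstack([cv2.resize(a,(784,308)),b]),None,fx=.7,fy=.7))
E
```

```text
top recv [ 378  133   44   43 1218] [399.40804598 154.06978654]
((398.3196105957031, 154.4131317138672), (34.96995162963867, 40.161170959472656), 70.70995330810547)
[ 0.6413 -0.048 ]
[ 0.6715 -0.127 ]
[ 0.6024 -0.1523]
[ 0.5725 -0.0736]
[ 0.62184742 -0.10023375  0.052     ]
heights [-0.002  0.001  0.004  0.052  0.055]
scene recv [ 233  236   53   49 1326] [258.53695324 260.0520362 ]
((257.9145202636719, 260.42486572265625), (36.20672607421875, 44.916500091552734), 59.74356460571289)
[ 0.6048 -0.1534]
[ 0.5754 -0.0779]
[ 0.6454 -0.0565]
[ 0.6709 -0.1291]
[ 0.62521219 -0.10461611  0.052     ]
heights [-0.002 -0.001  0.001  0.05   0.052]
top post 183 [0.5021 0.1132 0.1077] [0.465 0.044 0.091] [0.516 0.127 1.113]
173 [0.5023 0.1137 0.1085]
scene post 211 [0.5107 0.1121 0.1038] [ 0.489 -0.067  0.086] [0.924 0.129 0.67 ]
156 [0.51   0.1126 0.1083]
```

View pics/z.png

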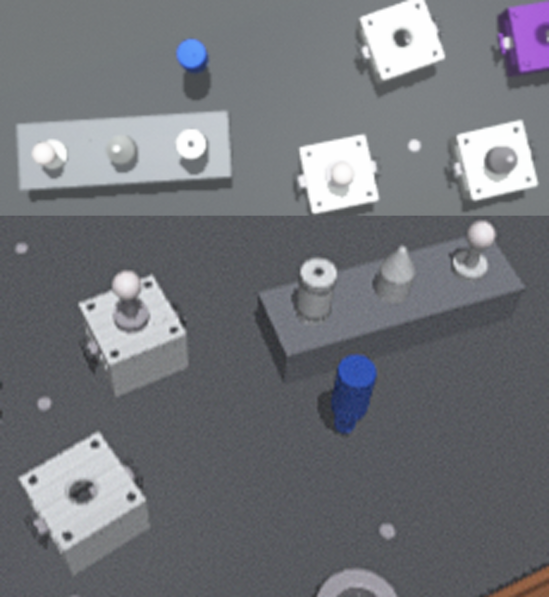

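The crops confirm this: the flat post is the bright disc with a centre dimple, and the empty receiver has a dark bore and four screws. Next I'll refine both centres in the two views.

```bash
python3 - <<'E'
from h import *
T=np.load("top0.npz");S=np.load("scene0.npz")
K=8
def up(s,b): return cv2.resize(cv2.cvtColor(s["image"][b[1]:b[3],b[0]:b[2]],7),None,fx=K,fy=K,interpolation=2)
def back(p,b): return (p[0]+.5)/K-.5+b[0],(p[1]+.5)/K-.5+b[1]
for s,n,b in((T,"top",(375,130,428,182)),(S,"scene",(228,232,294,296))):
    g=up(s,b); W=world(s)[b[1]:b[3],b[0]:b[2],2]
    thr=150
    m=(g>thr).astype(np.uint8)
    m=cv2.morphologyEx(m,cv2.MORPH_CLOSE,np.ones((33,33))) if 0 else m
    cs,h=cv2.findContours(m,cv2.RETR_CCOMP,2)
    print(n)
    for c,hh in zip(cs,h[0]):
        A=cv2.contourArea(c)/K/K
        if hh[3]>=0 and A>.8:
            M=cv2.moments(c); p=back((M['m10']/M['m00'],M['m01']/M['m00']),b); print(" hole",round(A,1),np.round(p,1),ray(s,*p,.052).round(4)[:2], "bbox",np.array(cv2.boundingRect(c))/K)
    f=np.zeros_like(m); c=max(cs,key=cv2.contourArea); cv2.drawContours(f,[c],-1,1,-1)
    f=cv2.morphologyEx(f,cv2.MORPH_OPEN,cv2.getStructuringElement(2,(161,161)))
    c=max(cv2.findContours(f,0,2)[0],key=cv2.contourArea)
    # rectify on the top plane
    w=np.array([ray(s,*back(q,b),.052)[:2] for q in c[:,0]],np.float32)*1000
    r=cv2.minAreaRect(w); print(" rect mm",r)
    b2=None
for s,n,b in((T,"top",(278,194,308,222)),(S,"scene",(344,158,374,194))):
    g=up(s,b)
    for thr in((130,150,170) if n=="top" else (110,130,150)):
        m=(g>thr).astype(np.uint8); c=max(cv2.findContours(m,0,2)[0],key=cv2.contourArea)
        w=np.array([ray(s,*back(q,b),.102)[:2] for q in c[:,0]],np.float32)*1000
        print(n,thr,"circ",cv2.minEnclosingCircle(w), "ell",cv2.fitEllipse(w))
# rack top extents by depth
W=world(T); b=(195,180,325,245); w=W[b[1]:b[3],b[0]:b[2]].reshape(-1,3); k=w[(abs(w[:,2]-.046)<.008)]
print("rack",cv2.minAreaRect((k[:,:2]*1000).astype(np.float32)),np.median(k[:,2]))
E
```

```text
top
 hole 51.9 [399.2 153.8] [ 0.6232 -0.1021] bbox [20.75  19.875  8.     9.125]
 hole 1.0 [407.5 137.6] [ 0.6578 -0.1189] bbox [32.375  7.5    1.25   1.25 ]
 rect mm ((622.923095703125, -102.73701477050781), (74.21209716796875, 78.6241683959961), 20.555667877197266)
scene
 hole 14.5 [252.8 278.9] [ 0.6577 -0.1183] bbox [23.    45.375  4.625  4.25 ]
 hole 1.3 [242.8 272.8] [ 0.6423 -0.1338] bbox [14.75  40.375  1.125  1.875]
 hole 12.1 [279.5 262.4] [ 0.6381 -0.0676] bbox [50.    28.75   4.125  4.25 ]
 hole 88.7 [258.7 260.3] [ 0.6253 -0.1033] bbox [25.5   23.625 11.125 10.375]
 hole 11.7 [238.3 255.4] [ 0.6071 -0.1376] bbox [ 8.75  21.625  4.125  4.25 ]
 hole 10.4 [264.3 240.4] [ 0.5881 -0.0873] bbox [34.75   7.     4.     3.625]
 rect mm ((623.124267578125, -102.61212158203125), (71.05435180664062, 72.78838348388672), 21.544836044311523)
top 130 circ ((503.19677734375, 114.26962280273438), 40.51439666748047) ell ((475.5498962402344, 111.82020568847656), (36.14842224121094, 222.84243774414062), 96.48564910888672)
top 150 circ ((503.19677734375, 114.26962280273438), 40.5143966674804
[... 247 characters left out ...]
0738830566406), 96.5468521118164)
scene 110 circ ((529.0153198242188, 109.11109924316406), 44.17413330078125) ell ((522.2031860351562, 114.1357421875), (50.02532196044922, 69.93142700195312), 70.52418518066406)
scene 130 circ ((503.7069396972656, 115.67137145996094), 16.42991065979004) ell ((503.3236389160156, 115.61493682861328), (29.938234329223633, 31.903650283813477), 76.21175384521484)
scene 150 circ ((503.4949645996094, 115.58847045898438), 15.56584644317627) ell ((503.2403564453125, 115.59901428222656), (29.073596954345703, 30.414777755737305), 78.09344482421875)
rack ((496.1432189941406, 189.216064453125), (70.1147689819336, 225.51194763183594), 5.095979690551758) 0.04674182688742608
```

Both views agree with each other and with the rack geometry. The post is at about (0.503, 0.115) and the receiver at about (0.623, -0.103). I'll write a small helper to work out the moves.

```bash
cat > go.py <<'E'
# python3 go.py x y z jawyaw_deg n : per-row tool-frame shifts/turns from here to the TCP target (tool down)
import sys,numpy as np
from scipy.spatial.transform import Rotation as Ro
from plant import bot
x,y,z,a,n=map(float,sys.argv[1:]); n=int(n)
o=bot.observe(); R=np.array(o["orientation"]); p=np.array(o["position"])
a=np.radians(a); best=None
for k in(0,np.pi):
    Y=np.array([np.cos(a+k),np.sin(a+k),0]); Z=np.array([0,0,-1.]); G=np.c_[np.cross(Y,Z),Y,Z]
    v=Ro.from_matrix(R.T@G).as_rotvec()
    if best is None or np.linalg.norm(v)<np.linalg.norm(best): best=v
d=(np.array([x,y,z])-p)/n; print("turn/row",(best/n).round(4),"t",o["time_s"],"q",o["qpos"].round(2),"f",o["force"].round(2),"tau",o["wrist_torque"].round(2),"open",o["opening"],"p",p.round(4),"dist/row",np.linalg.norm(d).round(4))
for i in range(n): print((Ro.from_matrix(R)*Ro.from_rotvec(best*i/n)).inv().apply(d).round(4))
E
python3 go.py .503 .115 .36 5.1 16
```

```text
turn/row [-0.0001  0.      0.0746] t 0.1 q [ 1.28  0.35  1.63 -0.    1.16 -0.  ] f [ 0.51 -0.64  0.47] tau [-0.    0.03  0.  ] open 0.09234927755100365 p [0.1779 0.5989 0.4041] dist/row 0.0365
[-0.0281 -0.0232  0.0028]
[-0.0297 -0.021   0.0028]
[-0.0312 -0.0188  0.0028]
[-0.0325 -0.0164  0.0028]
[-0.0337 -0.0139  0.0028]
[-0.0346 -0.0114  0.0028]
[-0.0354 -0.0088  0.0028]
[-0.0359 -0.0061  0.0028]
[-0.0363 -0.0034  0.0028]
[-0.0364 -0.0007  0.0028]
[-0.0364  0.002   0.0028]
[-0.0361  0.0047  0.0028]
[-0.0357  0.0074  0.0028]
[-0.035   0.01    0.0028]
[-0.0342  0.0126  0.0028]
[-0.0332  0.0151  0.0028]
```

```bash
python3 -m creep '[[-0.028,-0.023,0.003,0,0,0.075,0.6],[-0.03,-0.021,0.003,0,0,0.075,0.6],[-0.031,-0.019,0.003,0,0,0.075,0.6],[-0.033,-0.016,0.003,0,0,0.075,0.6],[-0.034,-0.014,0.003,0,0,0.075,0.6],[-0.035,-0.011,0.003,0,0,0.075,0.6],[-0.035,-0.009,0.003,0,0,0.075,0.6],[-0.036,-0.006,0.003,0,0,0.075,0.6],[-0.036,-0.003,0.003,0,0,0.075,0.6],[-0.036,-0.001,0.003,0,0,0.075,0.6]]' 25; python3 go.py .503 .115 .36 5.1 8
```

```text
time_s: 1.1
position: [0.3815, 0.286, 0.3705]
orientation: [[-0.488, 0.873, -0.002], [0.873, 0.488, -0.003], [-0.001, -0.003, -1.0]]
force: [-0.1, 0.3, -0.1]
opening: 0.0552
turn/row [-0.0004  0.0002  0.0526] t 1.1 q [ 0.64  0.16  1.98 -0.    1.01  0.13] f [-0.09  0.26 -0.13] tau [-0.01  0.01  0.  ] open 0.055180304125147156 p [0.3815 0.286  0.3705] dist/row 0.0263
[-0.0261  0.0028  0.0013]
[-0.0259  0.0042  0.0013]
[-0.0256  0.0055  0.0013]
[-0.0253  0.0069  0.0013]
[-0.0249  0.0082  0.0013]
[-0.0244  0.0095  0.0013]
[-0.0239  0.0108  0.0013]
[-0.0233  0.012   0.0013]
```

```bash
python3 -m creep '[[-0.026,0.003,0.001,0,0,0.053,0.6],[-0.026,0.004,0.001,0,0,0.053,0.6],[-0.026,0.006,0.001,0,0,0.053,0.6],[-0.025,0.007,0.001,0,0,0.053,0.6],[-0.025,0.008,0.001,0,0,0.053,0.6],[-0.024,0.01,0.001,0,0,0.053,0.6],[-0.024,0.011,0.001,0,0,0.053,0.6],[-0.023,0.012,0.001,0,0,0.053,0.6],[0,0,0,0,0,0,0.6]]'; python3 go.py .503 .115 .245 5.1 6; python3 - <<'E'
from plant import imaging
from h import *
import cv2
a=[]
for n in("top","scene"):
    s=imaging.snapshot(n); a.append(s["image"][:,:,::-1])
cv2.imwrite("pics/g1.png",np.vstack([a[0][100:300,150:550],a[1][80:280,200:600]]))
E
```

```text
time_s: 2.0
position: [0.5066, 0.1024, 0.3602]
orientation: [[-0.061, 0.998, -0.006], [0.998, 0.061, -0.005], [-0.005, -0.006, -1.0]]
force: [0.9, -1.5, 0.7]
opening: 0.0554
turn/row [-0.001   0.0008 -0.0047] t 2.0 q [ 0.2   0.24  1.9  -0.    1.01  0.14] f [ 0.9  -1.54  0.67] tau [-0.09  0.07 -0.01] open 0.05541456435353255 p [0.5066 0.1024 0.3602] dist/row 0.0193
[ 0.0022 -0.0004  0.0192]
[ 0.0022 -0.0004  0.0192]
[ 0.0022 -0.0004  0.0192]
[ 0.0022 -0.0004  0.0192]
[ 0.0022 -0.0004  0.0192]
[ 0.0022 -0.0004  0.0192]
```

View pics/g1.png

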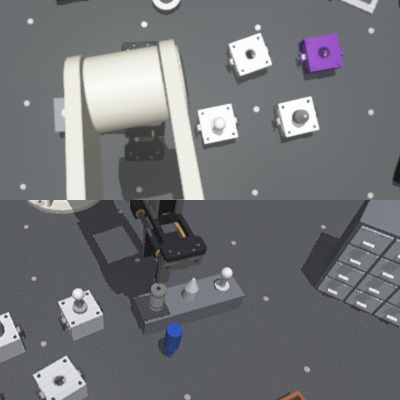

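The gripper is above the rack end with the flat post below it in scene crop (157,297), and the arm hides the post from the top camera. I'll correct the small offset and tilt before descending.

```bash
python3 -m creep '[[0.006,-0.001,0.01,-0.003,0.0025,-0.014,0.6],[0.006,-0.001,0.01,-0.003,0.0025,-0.014,0.6],[0,0,0,0,0,0,0.6],[0,0,0,0,0,0,0.6]]'; python3 go.py .503 .115 .245 5.1 6; python3 go.py .503 .115 .245 5.1 1
```

```text
time_s: 2.5
position: [0.5, 0.1193, 0.3376]
orientation: [[-0.099, 0.995, -0.003], [0.995, 0.099, 0.002], [0.002, -0.003, -1.0]]
force: [0.4, 0.3, 0.2]
opening: 0.0549
turn/row [-0.0005 -0.0003  0.0018] t 2.5 q [0.23 0.26 1.93 0.   0.95 0.13] f [0.43 0.26 0.2 ] tau [-0.09  0.08  0.01] open 0.05485988162688432 p [0.5    0.1193 0.3376] dist/row 0.0155
[-0.0008  0.0005  0.0154]
[-0.0008  0.0005  0.0154]
[-0.0008  0.0005  0.0154]
[-0.0008  0.0005  0.0154]
[-0.0008  0.0004  0.0154]
[-0.0008  0.0004  0.0154]
turn/row [-0.0028 -0.002   0.0106] t 2.5 q [0.23 0.26 1.93 0.   0.95 0.13] f [0.43 0.26 0.2 ] tau [-0.09  0.08  0.01] open 0.05485988162688432 p [0.5    0.1193 0.3376] dist/row 0.0928
[-0.0047  0.0028  0.0926]
```

```bash
python3 -m creep '[[-0.003,0.002,0.01,-0.001,-0.001,0.005,0.6],[0,0,0.015,0,0,0,0.6],[0,0,0.015,0,0,0,0.6],[0,0,0,0,0,0,0.6],[0,0,0,0,0,0,0.6]]'; python3 go.py .503 .115 .245 5.1 1
```

```text
time_s: 3.0
position: [0.5025, 0.1169, 0.2954]
orientation: [[-0.096, 0.995, -0.0], [0.995, 0.096, 0.001], [0.001, -0.0, -1.0]]
force: [1.0, 0.5, 0.1]
opening: 0.055
turn/row [-0.0004 -0.0007  0.0068] t 3.0 q [0.23 0.32 1.96 0.   0.86 0.13] f [0.97 0.5  0.07] tau [-0.04  0.05 -0.04] open 0.054969679547657316 p [0.5025 0.1169 0.2954] dist/row 0.0505
[-0.002   0.0003  0.0504]
```

```bash
python3 -m creep '[[-0.002,0,0.01,0,0,0.005,0.6],[0,0,0.012,0,0,0,0.6],[0,0,0.014,0,0,0,0.6],[0,0,0.007,0,0,0,0.6],[0,0,0,0,0,0,0.6],[0,0,0,0,0,0,0.6]]'; python3 go.py .503 .115 .245 5.1 1;  python3 - <<'E'
from plant import imaging
import cv2
s=imaging.snapshot("scene")["image"][:,:,::-1]
cv2.imwrite("pics/g2.png",cv2.resize(s[110:260,280:480],None,fx=3,fy=3,interpolation=2))
E
```

```text
time_s: 3.6
position: [0.5035, 0.1146, 0.2503]
orientation: [[-0.09, 0.996, 0.002], [0.996, 0.09, 0.001], [0.001, 0.002, -1.0]]
force: [0.4, 0.5, -0.5]
opening: 0.055
turn/row [ 0.002  -0.0009  0.0008] t 3.6 q [0.22 0.39 1.99 0.   0.76 0.13] f [ 0.36  0.48 -0.49] tau [-0.09  0.05  0.01] open 0.055041093705141944 p [0.5035 0.1146 0.2503] dist/row 0.0053
[ 0.0004 -0.0004  0.0053]
```

View pics/g2.png

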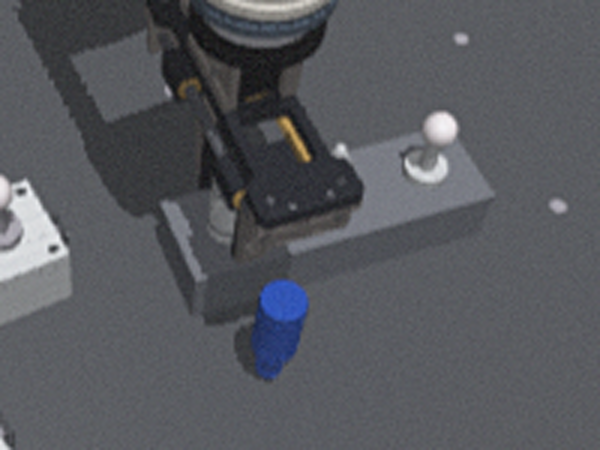

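Fingers straddle the barrel at crop (225,215), clear of the blue post and the rack top. Lowering the last 5 mm and gripping.

```bash
python3 -m creep '[[0,0,0.004,0.001,0,0,0.6],[0,0,0,0,0,0,0.6],[0,0,0,0,0,0,0.3],[0,0,0,0,0,0,0.2],[0,0,0,0,0,0,0],[0,0,0,0,0,0,0],[0,0,0,0,0,0,0],[0,0,0,0,0,0,0]]' 45; python3 go.py .503 .115 .40 5.1 1
```

```text
time_s: 4.45
position: [0.5031, 0.1147, 0.2474]
orientation: [[-0.09, 0.996, 0.001], [0.996, 0.09, 0.001], [0.001, 0.001, -1.0]]
force: [-1.1, 0.1, -0.1]
opening: 0.029
turn/row [ 0.0011 -0.0011  0.0008] t 4.45 q [0.22 0.4  1.99 0.   0.75 0.13] f [-1.15  0.09 -0.06] tau [-0.05  0.16 -0.04] open 0.029014792866972616 p [0.5031 0.1147 0.2474] dist/row 0.1526
[ 5.000e-04  1.000e-04 -1.526e-01]
```

```bash
python3 -m creep '[[0,0,-0.005,0,0,0,0],[0,0,-0.01,0,0,0,0],[0,0,-0.015,0,0,0,0],[0,0,-0.02,0,0,0,0],[0,0,-0.025,0,0,0,0],[0,0,-0.02,0,0,0,0],[0,0,-0.015,0,0,0,0],[0,0,-0.01,0,0,0,0],[0,0,0,0,0,0,0],[0,0,0,0,0,0,0]]'; python3 go.py .623 -.103 .38 -20 12
```

```text
time_s: 5.45
position: [0.5031, 0.1144, 0.3769]
orientation: [[-0.09, 0.996, 0.005], [0.996, 0.09, 0.002], [0.001, 0.005, -1.0]]
force: [-0.3, 0.2, -2.1]
opening: 0.0295
turn/row [ 0.0004 -0.0002  0.0366] t 5.45 q [0.22 0.21 1.89 0.   1.03 0.13] f [-0.27  0.16 -2.14] tau [-0.1   0.08  0.03] open 0.02948062859555879 p [0.5031 0.1144 0.3769] dist/row 0.0207
[-0.0189  0.0083 -0.0002]
[-0.0186  0.009  -0.0002]
[-0.0183  0.0097 -0.0002]
[-0.0179  0.0104 -0.0002]
[-0.0175  0.011  -0.0002]
[-0.0171  0.0116 -0.0002]
[-0.0167  0.0123 -0.0002]
[-0.0162  0.0129 -0.0002]
[-0.0157  0.0134 -0.0003]
[-0.0152  0.014  -0.0003]
[-0.0147  0.0146 -0.0003]
[-0.0142  0.0151 -0.0003]
```

```bash
python3 -m creep '[[-0.019,0.008,0,0,0,0.037,0],[-0.019,0.009,0,0,0,0.037,0],[-0.018,0.01,0,0,0,0.037,0],[-0.018,0.01,0,0,0,0.037,0],[-0.018,0.011,0,0,0,0.037,0],[-0.017,0.012,0,0,0,0.037,0],[-0.017,0.012,0,0,0,0.037,0],[-0.016,0.013,0,0,0,0.037,0],[-0.016,0.013,0,0,0,0.037,0],[-0.01,0.01,0,0,0,0.03,0]]'; python3 -m creep '[[0,0,0,0,0,0,0],[0,0,0,0,0,0,0]]'; python3 go.py .623 -.103 .36 -20 1
```

```text
time_s: 6.45
position: [0.5986, -0.0678, 0.3653]
orientation: [[0.281, 0.96, -0.012], [0.96, -0.281, 0.002], [-0.001, -0.012, -1.0]]
force: [-0.1, 0.4, -1.4]
opening: 0.0291
time_s: 6.65
position: [0.5988, -0.0688, 0.3636]
orientation: [[0.283, 0.959, -0.015], [0.959, -0.283, 0.003], [-0.002, -0.015, -1.0]]
force: [-0.7, 0.0, -1.8]
opening: 0.0293
turn/row [-0.0147  0.0021  0.0625] t 6.65 q [-0.12  0.36  1.72  0.    1.08  0.17] f [-0.7   0.04 -1.8 ] tau [-0.06  0.05 -0.01] open 0.029288056334962335 p [ 0.5988 -0.0688  0.3636] dist/row 0.042
[-0.0259  0.0329  0.0031]
```

```bash
python3 -m creep '[[-0.009,0.011,0,-0.005,0.001,0.02,0],[-0.009,0.011,0,-0.005,0.001,0.02,0],[-0.006,0.008,0,-0.004,0.001,0.015,0],[0,0,0,0,0,0,0],[0,0,0,0,0,0,0]]'; python3 go.py .623 -.103 .36 -20 1; python3 - <<'E'
from plant import imaging
import cv2,numpy as np
for n in("top","scene"):
    s=imaging.snapshot(n); np.savez(f"{n}1.npz",**s)
    if n=="scene": cv2.imwrite("pics/g3.png",cv2.resize(s["image"][110:320,170:410,::-1],None,fx=2.5,fy=2.5,interpolation=2))
E
```

```text
time_s: 7.15
position: [0.6217, -0.1018, 0.363]
orientation: [[0.337, 0.942, 0.0], [0.942, -0.337, 0.001], [0.001, -0.0, -1.0]]
force: [-0.1, -0.9, -2.2]
opening: 0.0294
turn/row [-0.     -0.0013  0.0054] t 7.15 q [-0.17  0.4   1.66  0.    1.08  0.18] f [-0.06 -0.91 -2.18] tau [-0.03  0.08 -0.02] open 0.02944258192575781 p [ 0.6217 -0.1018  0.363 ] dist/row 0.0035
[-0.0007  0.0017  0.003 ]
```

View pics/g3.png

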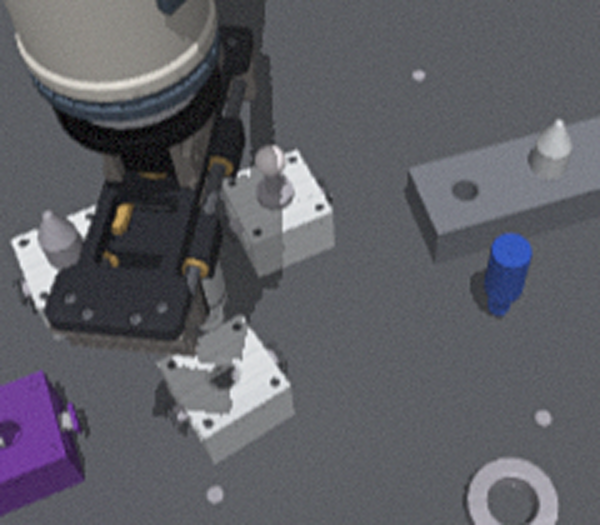

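Post is held clear, stem tip near crop (208,325), receiver bore at (222,377), and the rack hole is empty at (465,190). I'll use the hole and stem to check the arm-camera offset.

```bash
python3 - <<'E'
from h import *
S=np.load("scene1.npz")
b=(340,172,372,200);K=8
g=cv2.resize(cv2.GaussianBlur(cv2.cvtColor(S["image"][b[1]:b[3],b[0]:b[2]],7),(3,3),0),None,fx=K,fy=K,interpolation=2)
for t in(50,60,70):
    for c in cv2.findContours((g<t).astype(np.uint8),1,2)[0]:
        x,y,w,h=cv2.boundingRect(c)
        if cv2.contourArea(c)>2000 and x>0 and y>0 and y+h<g.shape[0] and x+w<g.shape[1]:
            M=cv2.moments(c); p=(M['m10']/M['m00']/K+b[0]-.45,M['m01']/M['m00']/K+b[1]-.45); print(t,np.round(p,1),ray(S,*p,.046).round(4),w/K,h/K)
p=np.array([.6217,-.1018,.363])
for z in(-.171-.0024-.066,-.171-.0024-.028,): print("pred px",proj(S,p+[0,0,z]).round(1))
i=S["image"][205:255,240:270,::-1]
cv2.imwrite("pics/tip.png",cv2.resize(i,None,fx=12,fy=12,interpolation=0))
E
```

```text
pred px [253.6 239.7]
pred px [250.1 228.3]
```

View pics/tip.png

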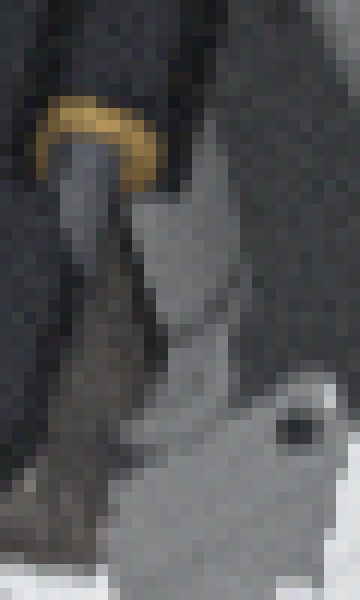

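The view shows the barrel and stem, but edges are ambiguous against the shaded block. I'll use the range data on the barrel instead.

```bash
python3 - <<'E'
from h import *
from scipy.optimize import least_squares
S=np.load("scene1.npz");W=world(S)
for r in range(216,244,2): print(r,[tuple(int(a) for a in (W[r,c]*1000).round()) for c in range(251,262,1)])
b=(340,172,372,200)
g=cv2.cvtColor(S["image"][b[1]:b[3],b[0]:b[2]],7); print(g[8:22,8:24])
E
```

```text
216 [(675, -90, 279), (674, -89, 277), (674, -88, 277), (924, -67, 670), (671, -86, 272), (667, -85, 265), (626, -86, 200), (499, -93, -1), (499, -91, -2), (500, -89, -1), (501, -87, 0)]
218 [(676, -91, 276), (676, -90, 275), (675, -89, 275), (674, -87, 273), (672, -86, 269), (631, -88, 203), (628, -87, 198), (625, -86, 192), (505, -92, -1), (505, -90, -1), (506, -88, -1)]
220 [(675, -92, 270), (676, -90, 271), (674, -89, 268), (675, -88, 269), (673, -87, 266), (632, -89, 199), (631, -88, 196), (628, -86, 191), (511, -92, 1), (511, -90, 1), (510, -88, -1)]
222 [(637, -96, 205), (637, -95, 203), (636, -94, 202), (635, -92, 199), (634, -91, 197), (633, -90, 194), (631, -88, 192), (628, -87, 185), (625, -86, 181), (514, -91, -3), (515, -89, -1)]
224 [(638, -97, 200), (637, -96, 198), (636, -94, 196), (636, -93, 196), (635, -92, 193), (634, -90, 191), (633, -89, 188), (631, -88, 185), (628, -86, 179), (520, -92, 0), (520, -90, 0)]
226 [(640, -97, 199), (638, -96, 194), (637, -95, 192), (637, -94, 191), (636, -92, 189), (634, -91, 185), (633, -90, 183), (632, -88, 180), (629, -87, 175), (
[... 1798 characters left out ...]
  80  78  97 107 123 127 122]
 [126 128 115  92  77  84  82  79  83  76  77  70  84 112 125 126]
 [128 126 111  81  75  83  87  80  79  79  80  61  69 107 124 123]
 [122 128 114  77  80  81  81  79  84  80  78  68  59 101 124 130]
 [126 128 118  92  79  79  83  84  81  77  71  59  67 102 124 125]
 [125 125 130 108  92  82  83  82  77  78  71  70  92 118 122 124]
 [127 131 128 124 111 103  87  87  79  81  80  92 116 127 123 127]
 [126 125 128 124 130 122 111 105 109 108 112 117 127 128 122 125]
 [124 128 126 126 124 123 130 126 125 129 130 125 128 132 127 125]
 [125 128 128 126 129 125 128 126 130 126 125 127 122 126 125 126]
 [125 124 122 124 127 124 130 125 123 125 127 125 124 126 128 127]]
```

```bash
cat > fit.py <<'E'
from h import *
from scipy.optimize import least_squares
def circ(P,r): return least_squares(lambda c:np.hypot(P[:,0]-c[0],P[:,1]-c[1])-r,P[:,:2].mean(0)-[.008,0],loss="soft_l1",f_scale=.0015)
E
python3 - <<'E'
from fit import *
S=np.load("scene1.npz");W=world(S)
P=np.vstack([W[r,c0:c1] for r,c0,c1 in[(222,252,260),(223,252,260),(224,252,260),(225,253,260),(226,253,260),(227,253,260),(228,253,261),(229,253,261),(230,254,261),(231,254,261),(232,255,260)]])
P=P[(P[:,2]>.160)&(P[:,2]<.21)]
f=circ(P,.015); print("barrel",f.x.round(4),len(P),np.abs(f.fun).mean())
H=np.vstack([W[r,c0:c1] for r,c0,c1 in[(235,256,260),(236,255,260),(237,254,260),(238,253,260),(239,253,259),(240,252,259)]]); H=H[(H[:,2]>.13)&(H[:,2]<.15)]
f=circ(H,.009); print("head",f.x.round(4),len(H),np.abs(f.fun).mean())
b=(340,172,372,200);K=8
g=cv2.resize(cv2.cvtColor(S["image"][b[1]:b[3],b[0]:b[2]],7),None,fx=K,fy=K,interpolation=2)
c=max(cv2.findContours((g<105).astype(np.uint8),0,2)[0],key=cv2.contourArea)
w=np.array([ray(S,*((q+.5)/K-.5+b[:2]),.046)[:2] for q in c[:,0]],np.float32)*1000; print("hole",cv2.fitEllipse(w))
E
```

```text
barrel [ 0.6228 -0.1009] 79 0.0003149533393329447
head [ 0.6202 -0.1009] 32 0.0009408285120333021
hole ((503.8940124511719, 115.43575286865234), (20.980714797973633, 22.569395065307617), 164.4285430908203)
```

Barrel axis by range fit is (0.6228, -0.1009), about 1 mm off the TCP and within calibration. So the TCP target for the receiver is about (0.6218, -0.1036).

```bash
python3 -m creep '[[-0.002,0.001,0.01,0,-0.001,0,0],[0,0,0.015,0,0,0,0],[0,0,0.015,0,0,0,0],[0,0,0.008,0,0,0,0],[0,0,0,0,0,0,0],[0,0,0,0,0,0,0]]'; python3 go.py .6218 -.1036 .296 -20 1
```

```text
time_s: 7.85
position: [0.6205, -0.1027, 0.3096]
orientation: [[0.335, 0.942, -0.003], [0.942, -0.335, 0.001], [-0.0, -0.003, -1.0]]
force: [0.8, -0.1, -1.4]
opening: 0.0294
turn/row [-0.0028  0.0001  0.0074] t 7.85 q [-0.17  0.46  1.7   0.    0.98  0.17] f [ 0.84 -0.09 -1.36] tau [-0.08  0.08  0.03] open 0.02939036494195422 p [ 0.6205 -0.1027  0.3096] dist/row 0.0137
[-0.0004  0.0016  0.0136]
```

```bash
python3 -m creep '[[0,0.0015,0.004,-0.002,0,0,0],[0,0,0.005,0,0,0,0],[0,0,0.003,0,0,0,0],[0,0,0,0,0,0,0],[0,0,0,0,0,0,0]]'; python3 go.py .6218 -.1036 .2534 -20 1
python3 - <<'E'
from plant import imaging
from fit import *
S=imaging.snapshot("scene");W=world(S)
cv2.imwrite("pics/g4.png",cv2.resize(S["image"][215:300,220:310,::-1],None,fx=6,fy=6,interpolation=2))
np.savez("scene2.npz",**S)
E
```

```text
time_s: 8.35
position: [0.6226, -0.1033, 0.2978]
orientation: [[0.335, 0.942, 0.002], [0.942, -0.335, -0.0], [0.0, 0.002, -1.0]]
force: [0.5, -1.0, -1.9]
opening: 0.0293
turn/row [ 0.0016 -0.0003  0.0075] t 8.35 q [-0.17  0.48  1.71  0.    0.96  0.17] f [ 0.53 -1.05 -1.9 ] tau [-0.05  0.1   0.  ] open 0.029313483291720253 p [ 0.6226 -0.1033  0.2978] dist/row 0.0444
[-0.0006 -0.0007  0.0444]
```

View pics/g4.png

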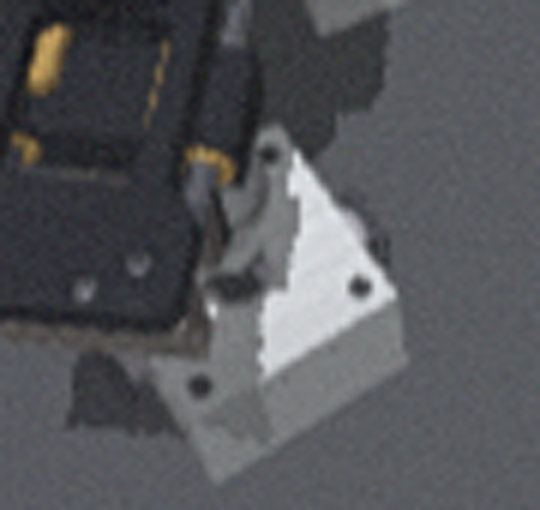

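The stem tip sits just above the bore near crop (235,285). Descending in small steps and watching the force.

```bash
python3 -m creep '[[-0.0005,-0.0007,0.004,0.001,0,0,0],[0,0,0.004,0,0,0,0],[0,0,0.003,0,0,0,0],[0,0,0,0,0,0,0]]'; python3 go.py .6218 -.1036 .2534 -20 1;python3 -m creep '[[0,0,0.002,0,0,0,0],[0,0,0.002,0,0,0,0],[0,0,0,0,0,0,0]]'; python3 go.py .6218 -.1036 .2534 -20 1
```

```text
time_s: 8.8
position: [0.6217, -0.1035, 0.2863]
orientation: [[0.335, 0.942, 0.001], [0.942, -0.335, 0.0], [0.0, 0.001, -1.0]]
force: [0.1, -0.5, -2.6]
opening: 0.0292
turn/row [ 0.0011 -0.0004  0.0075] t 8.8 q [-0.17  0.49  1.72  0.    0.94  0.17] f [ 0.12 -0.48 -2.62] tau [-0.11  0.08 -0.07] open 0.029191891160297693 p [ 0.6217 -0.1035  0.2863] dist/row 0.0329
[-0.0001  0.      0.0329]
time_s: 9.1
position: [0.6217, -0.1035, 0.2818]
orientation: [[0.335, 0.942, 0.001], [0.942, -0.335, 0.0], [0.0, 0.001, -1.0]]
force: [-0.0, -0.1, -1.9]
opening: 0.0293
turn/row [ 0.0009 -0.0004  0.0075] t 9.1 q [-0.17  0.49  1.72  0.    0.93  0.17] f [-0.01 -0.07 -1.92] tau [-0.03  0.16 -0.02] open 0.02926583539860497 p [ 0.6217 -0.1035  0.2818] dist/row 0.0284
[-0.      0.0001  0.0284]
```

```bash
for i in 1 ; do python3 -m creep '[[0,0,0.002,0,0,0,0],[0,0,0.002,0,0,0,0],[0,0,0.001,0,0,0,0]]'; done; python3 -m creep '[[0,0,0.002,0,0,0,0],[0,0,0.002,0,0,0,0],[0,0,0,0,0,0,0]]';python3 -m creep '[[0,0,0.002,0,0,0,0],[0,0,0.001,0,0,0,0],[0,0,0,0,0,0,0]]'
```

```text
time_s: 9.4
position: [0.6219, -0.1036, 0.2767]
orientation: [[0.335, 0.942, 0.001], [0.942, -0.335, -0.0], [0.0, 0.001, -1.0]]
force: [-0.2, 0.3, -2.3]
opening: 0.0294
time_s: 9.7
position: [0.6218, -0.1035, 0.2721]
orientation: [[0.335, 0.942, 0.001], [0.942, -0.335, 0.0], [0.0, 0.001, -1.0]]
force: [-0.0, -0.2, -1.6]
opening: 0.0293
time_s: 10.0
position: [0.6219, -0.1035, 0.2688]
orientation: [[0.335, 0.942, 0.001], [0.942, -0.335, 0.0], [0.0, 0.001, -1.0]]
force: [-0.4, -0.0, -1.5]
opening: 0.0294
```

In the bore with no side load. Continuing to the latches.

```bash
python3 -m creep '[[0,0,0.002,0,0,0,0],[0,0,0.001,0,0,0,0]]'; python3 -m creep '[[0,0,0.0015,0,0,0,0],[0,0,0.0015,0,0,0,0]]';python3 -m creep '[[0,0,0.0015,0,0,0,0],[0,0,0.0015,0,0,0,0]]'
```

```text
time_s: 10.2
position: [0.6221, -0.1036, 0.2662]
orientation: [[0.335, 0.942, 0.002], [0.942, -0.335, -0.0], [0.001, 0.002, -1.0]]
force: [-1.5, 0.1, 2.2]
opening: 0.0295
time_s: 10.4
position: [0.6225, -0.1037, 0.2639]
orientation: [[0.335, 0.942, 0.004], [0.942, -0.335, -0.0], [0.001, 0.003, -1.0]]
force: [-0.9, -0.2, 3.9]
opening: 0.0296
time_s: 10.6
position: [0.6227, -0.1037, 0.2612]
orientation: [[0.335, 0.942, 0.004], [0.942, -0.335, -0.0], [0.001, 0.004, -1.0]]
force: [-1.2, 0.9, 1.4]
opening: 0.0293
```

```bash
python3 -m creep '[[0,0,0.0015,0,0,0,0]]'; python3 -m creep '[[0,0,0.0015,0,0,0,0]]';python3 -m creep '[[0,0,0.0015,0,0,0,0]]'
```

```text
time_s: 10.7
position: [0.6226, -0.1036, 0.2596]
orientation: [[0.335, 0.942, 0.004], [0.942, -0.335, -0.0], [0.001, 0.004, -1.0]]
force: [-0.5, 0.7, 1.5]
opening: 0.029
time_s: 10.8
position: [0.6225, -0.1036, 0.2578]
orientation: [[0.335, 0.942, 0.004], [0.942, -0.335, -0.0], [0.001, 0.004, -1.0]]
force: [0.1, -0.3, 1.2]
opening: 0.029
time_s: 10.9
position: [0.6225, -0.1036, 0.2561]
orientation: [[0.335, 0.942, 0.004], [0.942, -0.335, -0.0], [0.001, 0.004, -1.0]]
force: [-0.3, -0.3, -0.9]
opening: 0.0295
```

```bash
python3 -m creep '[[0,0,0.001,0,0,0,0]]'; python3 -m creep '[[0,0,0.001,0,0,0,0]]';python3 -m creep '[[0,0,0.0005,0,0,0,0]]';python3 -m creep '[[0,0,0.0005,0,0,0,0]]'
```

```text
time_s: 11.0
position: [0.6224, -0.1036, 0.2546]
orientation: [[0.335, 0.942, 0.003], [0.942, -0.335, -0.0], [0.001, 0.003, -1.0]]
force: [-0.0, 0.2, -1.7]
opening: 0.0295
time_s: 11.1
position: [0.6224, -0.1036, 0.2534]
orientation: [[0.335, 0.942, 0.003], [0.942, -0.335, -0.0], [0.001, 0.003, -1.0]]
force: [-6.3, 0.3, 17.0]
opening: 0.0291
time_s: 11.2
position: [0.6224, -0.1036, 0.2534]
orientation: [[0.335, 0.942, 0.003], [0.942, -0.335, -0.0], [0.001, 0.003, -1.0]]
force: [-3.9, 0.5, 12.7]
opening: 0.0297
time_s: 11.3
position: [0.6224, -0.1036, 0.2534]
orientation: [[0.335, 0.942, 0.003], [0.942, -0.335, -0.0], [0.001, 0.003, -1.0]]
force: [-2.3, 0.4, 6.7]
opening: 0.0293
```

Rigid stop at exactly the predicted home height (0.2534), seen as a force step after the latch bump. Now pull up slowly through the free play.

```bash
python3 -m creep '[[0,0,-0.0005,0,0,0,0],[0,0,-0.0005,0,0,0,0]]'; python3 -m creep '[[0,0,-0.0005,0,0,0,0],[0,0,-0.0005,0,0,0,0]]'; python3 -m creep '[[0,0,-0.0005,0,0,0,0],[0,0,-0.0005,0,0,0,0]]'
```

```text
time_s: 11.5
position: [0.6223, -0.1036, 0.2543]
orientation: [[0.335, 0.942, 0.003], [0.942, -0.335, -0.0], [0.001, 0.003, -1.0]]
force: [-0.6, -0.2, -2.2]
opening: 0.0292
time_s: 11.7
position: [0.6222, -0.1036, 0.2548]
orientation: [[0.335, 0.942, 0.002], [0.942, -0.335, -0.0], [0.001, 0.002, -1.0]]
force: [-0.1, -0.0, -2.4]
opening: 0.0293
time_s: 11.9
position: [0.6221, -0.1036, 0.2556]
orientation: [[0.335, 0.942, 0.002], [0.942, -0.335, -0.0], [0.001, 0.002, -1.0]]
force: [0.3, 0.5, -2.4]
opening: 0.0292
```

```bash
python3 -m creep '[[0,0,-0.0005,0,0,0,0],[0,0,-0.0005,0,0,0,0]]'; python3 -m creep '[[0,0,-0.0005,0,0,0,0],[0,0,-0.0005,0,0,0,0]]'; 
```

```text
time_s: 12.1
position: [0.622, -0.1036, 0.2564]
orientation: [[0.335, 0.942, 0.001], [0.942, -0.335, 0.0], [0.001, 0.001, -1.0]]
force: [1.9, 0.4, -6.3]
opening: 0.0296
time_s: 12.3
position: [0.622, -0.1036, 0.2568]
orientation: [[0.335, 0.942, 0.001], [0.942, -0.335, 0.0], [0.0, 0.001, -1.0]]
force: [2.2, -0.7, -8.7]
opening: 0.0298
```

Latch caught after about 2.6 mm of play, so the snap is real. Building up to 12 N.

```bash
python3 -m creep '[[0,0,-0.0005,0,0,0,0],[0,0,-0.0005,0,0,0,0]]'; python3 -m creep '[[0,0,-0.0006,0,0,0,0],[0,0,-0.0006,0,0,0,0]]'
```

```text
time_s: 12.5
position: [0.622, -0.1036, 0.2571]
orientation: [[0.335, 0.942, 0.001], [0.942, -0.335, 0.0], [0.0, 0.001, -1.0]]
force: [2.9, 0.2, -10.9]
opening: 0.0294
time_s: 12.7
position: [0.622, -0.1035, 0.2576]
orientation: [[0.335, 0.942, 0.001], [0.942, -0.335, 0.0], [0.0, 0.001, -1.0]]
force: [3.5, -1.0, -14.7]
opening: 0.0293
```

```bash
python3 -m creep '[[0,0,-0.0005,0,0,0,0],[0,0,-0.0005,0,0,0,0]]'; python3 -m creep '[[0,0,-0.0005,0,0,0,0],[0,0,-0.0005,0,0,0,0]]'
```

```text
time_s: 12.9
position: [0.6219, -0.1036, 0.2579]
orientation: [[0.335, 0.942, 0.001], [0.942, -0.335, 0.0], [0.0, 0.001, -1.0]]
force: [4.8, -1.0, -15.3]
opening: 0.029
time_s: 13.1
position: [0.6219, -0.1035, 0.2582]
orientation: [[0.335, 0.942, 0.001], [0.942, -0.335, 0.0], [0.0, 0.001, -1.0]]
force: [5.6, -1.5, -18.3]
opening: 0.0292
```

```bash
python3 -m creep '[[0,0,0.0001,0,0,0,0]]'; python3 -m creep '[[0,0,-0.0002,0,0,0,0],[0,0,-0.0002,0,0,0,0]]'
```

```text
time_s: 13.2
position: [0.6219, -0.1036, 0.2579]
orientation: [[0.335, 0.942, 0.001], [0.942, -0.335, 0.0], [0.0, 0.001, -1.0]]
force: [4.5, -1.7, -16.3]
opening: 0.0294
time_s: 13.4
position: [0.622, -0.1035, 0.258]
orientation: [[0.335, 0.942, 0.001], [0.942, -0.335, 0.0], [0.0, 0.0, -1.0]]
force: [4.8, -0.6, -16.7]
opening: 0.0291
```

```bash
python3 -m creep '[[0,0,0.0001,0,0,0,0]]'; python3 -m creep '[[0,0,-0.0001,0,0,0,0],[0,0,-0.0001,0,0,0,0]]';  python3 -m creep '[[0,0,-0.0002,0,0,0,0],[0,0,-0.0002,0,0,0,0],[0,0,-0.0002,0,0,0,0]]'
```

```text
time_s: 13.5
position: [0.6219, -0.1035, 0.2579]
orientation: [[0.335, 0.942, 0.001], [0.942, -0.335, 0.0], [0.0, 0.0, -1.0]]
force: [4.3, -0.5, -16.1]
opening: 0.0296
time_s: 13.7
position: [0.6219, -0.1035, 0.258]
orientation: [[0.335, 0.942, 0.001], [0.942, -0.335, 0.0], [0.0, 0.0, -1.0]]
force: [5.0, 0.1, -18.3]
opening: 0.0293
time_s: 14.0
position: [0.6219, -0.1035, 0.2583]
orientation: [[0.335, 0.942, 0.001], [0.942, -0.335, 0.0], [0.0, 0.001, -1.0]]
force: [5.6, -1.7, -18.5]
opening: 0.0292
```

```bash
python3 -m creep '[[0,0,0.0003,0,0,0,0],[0,0,0.0002,0,0,0,0]]'; python3 -m creep '[[0,0,0.0001,0,0,0,0]]'; python3 -m creep '[[0,0,0,0,0,0,0]]'
```

```text
time_s: 14.2
position: [0.622, -0.1035, 0.2578]
orientation: [[0.335, 0.942, 0.001], [0.942, -0.335, 0.0], [0.0, 0.001, -1.0]]
force: [3.3, -0.4, -15.1]
opening: 0.0291
time_s: 14.3
position: [0.622, -0.1036, 0.2578]
orientation: [[0.335, 0.942, 0.001], [0.942, -0.335, 0.0], [0.0, 0.001, -1.0]]
force: [4.7, -0.7, -15.5]
opening: 0.0291
time_s: 14.4
position: [0.622, -0.1036, 0.2579]
orientation: [[0.335, 0.942, 0.001], [0.942, -0.335, 0.0], [0.0, 0.001, -1.0]]
force: [4.8, -1.1, -15.4]
opening: 0.0294
```

```bash
python3 -m creep '[[0,0,0.0003,0,0,0,0]]'; python3 -m creep '[[0,0,0.0001,0,0,0,0],[0,0,0,0,0,0,0]]'; python3 -m creep '[[0,0,0,0,0,0,0],[0,0,0,0,0,0,0]]'; python3 -m creep '[[0,0,0,0,0,0,0],[0,0,0,0,0,0,0]]'
```

```text
time_s: 14.5
position: [0.622, -0.1035, 0.2577]
orientation: [[0.335, 0.942, 0.001], [0.942, -0.335, 0.0], [0.0, 0.001, -1.0]]
force: [4.0, -1.3, -14.7]
opening: 0.0293
time_s: 14.7
position: [0.6219, -0.1036, 0.2577]
orientation: [[0.335, 0.942, 0.001], [0.942, -0.335, 0.0], [0.0, 0.001, -1.0]]
force: [4.3, -1.6, -14.6]
opening: 0.0293
time_s: 14.9
position: [0.622, -0.1035, 0.2578]
orientation: [[0.335, 0.942, 0.001], [0.942, -0.335, 0.0], [0.0, 0.001, -1.0]]
force: [3.7, -0.6, -15.5]
opening: 0.029
time_s: 15.1
position: [0.6219, -0.1036, 0.2578]
orientation: [[0.335, 0.942, 0.001], [0.942, -0.335, 0.0], [0.0, 0.001, -1.0]]
force: [4.2, -0.8, -15.4]
opening: 0.0292
```

```bash
python3 -m creep '[[0,0,0.0002,0,0,0,0],[0,0,0.0001,0,0,0,0]]'; python3 -m creep '[[0,0,0,0,0,0,0],[0,0,0.0001,0,0,0,0],[0,0,0,0,0,0,0]]'; python3 -m creep '[[0,0,0.0001,0,0,0,0],[0,0,0,0,0,0,0],[0,0,0.0001,0,0,0,0]]'; python3 -m creep '[[0,0,0,0,0,0,0],[0,0,0.0001,0,0,0,0],[0,0,0,0,0,0,0]]'; python3 -m creep '[[0,0,0.0001,0,0,0,0],[0,0,0,0,0,0,0]]'
```

```text
time_s: 15.3
position: [0.622, -0.1035, 0.2576]
orientation: [[0.335, 0.942, 0.001], [0.942, -0.335, 0.0], [0.0, 0.001, -1.0]]
force: [3.8, 0.3, -14.2]
opening: 0.0295
time_s: 15.6
position: [0.622, -0.1036, 0.2576]
orientation: [[0.335, 0.942, 0.001], [0.942, -0.335, 0.0], [0.0, 0.001, -1.0]]
force: [4.2, -0.4, -13.3]
opening: 0.0294
time_s: 15.9
position: [0.622, -0.1036, 0.2575]
orientation: [[0.335, 0.942, 0.001], [0.942, -0.335, 0.0], [0.0, 0.001, -1.0]]
force: [3.2, -0.8, -13.6]
opening: 0.0295
time_s: 16.2
position: [0.622, -0.1036, 0.2575]
orientation: [[0.335, 0.942, 0.001], [0.942, -0.335, 0.0], [0.0, 0.001, -1.0]]
force: [3.6, 0.5, -13.3]
opening: 0.0294
time_s: 16.4
position: [0.622, -0.1035, 0.2575]
orientation: [[0.335, 0.942, 0.001], [0.942, -0.335, 0.0], [0.0, 0.001, -1.0]]
force: [3.7, -1.2, -12.5]
opening: 0.0296
```

A steady pull of about 11 to 13 N net was held for about 1.9 s, peaking at about 17 N. Setting it back down.

```bash
python3 -m creep '[[0,0,0.001,0,0,0,0],[0,0,0.001,0,0,0,0]]'; python3 -m creep '[[0,0,0.0007,0,0,0,0]]';  python3 -m creep '[[0,0,0.0005,0,0,0,0]]'; python3 -m creep '[[0,0,0.0004,0,0,0,0]]'
```

```text
time_s: 16.6
position: [0.6221, -0.1036, 0.2561]
orientation: [[0.335, 0.942, 0.001], [0.942, -0.335, 0.0], [0.0, 0.001, -1.0]]
force: [0.8, -0.6, -3.5]
opening: 0.0297
time_s: 16.7
position: [0.6221, -0.1036, 0.256]
orientation: [[0.335, 0.942, 0.001], [0.942, -0.335, 0.0], [0.0, 0.001, -1.0]]
force: [-0.3, -0.3, -3.0]
opening: 0.0294
time_s: 16.8
position: [0.6221, -0.1036, 0.256]
orientation: [[0.335, 0.942, 0.001], [0.942, -0.335, 0.0], [0.001, 0.001, -1.0]]
force: [-0.7, 0.4, -2.6]
opening: 0.0291
time_s: 16.9
position: [0.6221, -0.1036, 0.256]
orientation: [[0.335, 0.942, 0.002], [0.942, -0.335, -0.0], [0.001, 0.001, -1.0]]
force: [1.1, -0.5, -2.7]
opening: 0.0295
```

```bash
python3 -m creep '[[0,0,0.001,0,0,0,0]]'; python3 -m creep '[[0,0,0.001,0,0,0,0]]';  python3 -m creep '[[0,0,0.001,0,0,0,0]]'
```

```text
time_s: 17.0
position: [0.6221, -0.1036, 0.2553]
orientation: [[0.335, 0.942, 0.002], [0.942, -0.335, 0.0], [0.001, 0.002, -1.0]]
force: [-0.6, -0.2, -2.6]
opening: 0.029
time_s: 17.1
position: [0.6221, -0.1036, 0.2545]
orientation: [[0.335, 0.942, 0.002], [0.942, -0.335, -0.0], [0.001, 0.002, -1.0]]
force: [0.0, -0.3, -2.0]
opening: 0.029
time_s: 17.2
position: [0.6221, -0.1036, 0.2536]
orientation: [[0.335, 0.942, 0.002], [0.942, -0.335, -0.0], [0.001, 0.002, -1.0]]
force: [-0.3, 0.4, -2.5]
opening: 0.0293
```

```bash
python3 -m creep '[[0,0,0.0006,0,0,0,0]]'; python3 -m creep '[[0,0,0.0006,0,0,0,0]]';  python3 -m creep '[[0,0,0.0004,0,0,0,0]]'
```

```text
time_s: 17.3
position: [0.6222, -0.1036, 0.2534]
orientation: [[0.335, 0.942, 0.002], [0.942, -0.335, -0.0], [0.001, 0.002, -1.0]]
force: [-2.5, 0.7, 7.7]
opening: 0.0295
time_s: 17.4
position: [0.6222, -0.1036, 0.2534]
orientation: [[0.335, 0.942, 0.002], [0.942, -0.335, -0.0], [0.001, 0.002, -1.0]]
force: [-3.9, 0.1, 7.5]
opening: 0.0294
time_s: 17.5
position: [0.6222, -0.1036, 0.2534]
orientation: [[0.335, 0.942, 0.002], [0.942, -0.335, -0.0], [0.001, 0.002, -1.0]]
force: [-1.2, 0.9, 2.4]
opening: 0.0293
```

Home again at 0.2534, the same height as before, so the grip did not slip. Releasing and retreating straight up.

```bash
python3 -m creep '[[0,0,0.0003,0,0,0,0.4],[0,0,0,0,0,0,0.6],[0,0,0,0,0,0,0.6],[0,0,0,0,0,0,0.6]]' && python3 -m creep '[[0,0,-0.005,0,0,0,0.6],[0,0,-0.01,0,0,0,0.6],[0,0,-0.02,0,0,0,0.6],[0,0,-0.03,0,0,0,0.6],[0,0,-0.03,0,0,0,0.6],[0,0,-0.03,0,0,0,0.6],[0,0,-0.01,0,0,0,0.6],[0,0,0,0,0,0,0.6]]'; python3 -m creep '[[0.03,-0.01,0,0,0,0,0.6],[0.03,-0.01,0,0,0,0,0.6],[0.03,-0.01,0,0,0,0,0.6],[0.03,-0.01,0,0,0,0,0.6],[0.03,-0.01,0,0,0,0,0.6],[0.03,-0.01,0,0,0,0,0.6],[0.03,-0.01,0,0,0,0,0.6],[0.02,0,0,0,0,0,0.6],[0,0,0,0,0,0,0.6],[0,0,0,0,0,0,0.6]]'
python3 - <<'E'
from plant import imaging
from fit import *
T=imaging.snapshot("top");S=imaging.snapshot("scene")
np.savez("top3.npz",**T);np.savez("scene3.npz",**S)
a=cv2.resize(T["image"][120:260,190:510,::-1],None,fx=2,fy=2); b=cv2.resize(S["image"][130:320,150:470,::-1],None,fx=1.6,fy=1.6)
cv2.imwrite("pics/end.png",np.vstack([a[:,:512],b]))
for n,s in(("top",T),("scene",S)):
    W=world(s).reshape(-1,3); k=W[(np.hypot(W[:,0]-.623,W[:,1]+.103)<.022)&(W[:,2]>.08)&(W[:,2]<.13)]
    t=k[k[:,2]>.103]; print(n,len(k),"top z",np.percentile(k[:,2],[50,90]).round(4),t.mean(0).round(4) if len(t) else 0)
E
```

```text
time_s: 17.9
position: [0.6226, -0.1037, 0.2533]
orientation: [[0.335, 0.942, 0.003], [0.942, -0.335, -0.0], [0.001, 0.003, -1.0]]
force: [-0.2, 0.2, -0.1]
opening: 0.0552
time_s: 18.7
position: [0.6219, -0.1036, 0.3968]
orientation: [[0.335, 0.942, 0.004], [0.942, -0.335, -0.0], [0.001, 0.004, -1.0]]
force: [-0.1, -0.1, 0.4]
opening: 0.0549
time_s: 19.7
position: [0.6308, 0.1438, 0.3826]
orientation: [[0.337, 0.942, -0.011], [0.942, -0.337, -0.004], [-0.007, -0.009, -1.0]]
force: [-0.3, 0.0, 0.1]
opening: 0.0548
top 212 top z [0.1083 0.1111] [ 0.6233 -0.1037  0.1089]
scene 340 top z [0.1066 0.1083] [ 0.6254 -0.1027  0.1071]
```

View pics/end.png

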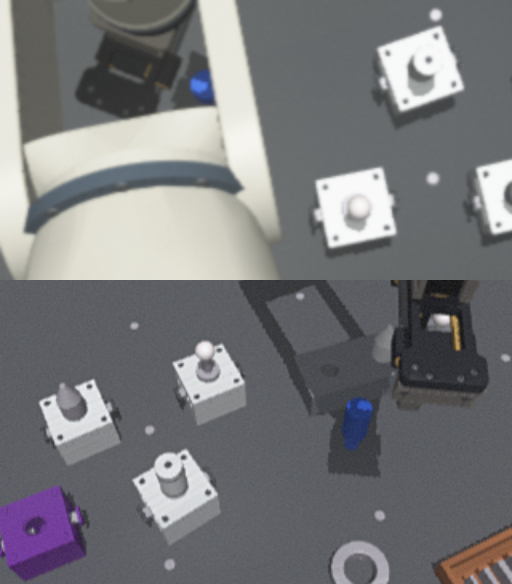

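The post stands upright in the receiver (top crop (428,62), scene crop (170,495)). Its measured top is about 0.107–0.109 m against 0.108 m expected when home. The gripper is clear.

```bash
python3 -c "from plant import sign_off; print(sign_off())"
```

```text
the job is handed in; nothing more can be done
None
```

The plain flat-topped post is latched and upright in the empty receiver, and I handed the job in at about 20 s on the robot clock (limit 61 s).

- **Pressing in:** The latches gave a small bump of about 6 N above the tool's hanging load. The shoulder then met the rigid stop at the predicted height, and the wrist read up to 17 N there, about 19 N of actual push. That is a firmer touch than I wanted for "gently".
- **Pull test:** The latches caught after about 2.6 mm of free play. Net of the roughly 2 N hanging load, the pull stayed between about 11 and 13.5 N for about 1.9 s. Before that it drifted higher while I tuned it. The highest wrist reading was 18.5 N, about 16.6 N net, so every reading was under 20 N.
- **Set back down:** The post returned to the same home height as before the pull, so the grip did not slip. I then released it and moved the arm clear.
- **Last checks:** The post's top measured 0.107–0.109 m against 0.108 m expected, and both cameras show it upright in the receiver. The cone post and blue look-alike are where they were. The arm partly hid the rack in the final pictures, so I could not fully re-check the ball post there, but it was in place after I gripped the flat post and the arm never went near it.

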